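# Find the softest shock mount and push its tag down

## Task

Three centrifuge shock mounts stand in the white rack, and one has a tired spring. With the fingertips, press each black pad at least half-way down and let it up again, one after another along the row, starting at the end with the round bubble level, to feel which is the softest; only then push the white tag of that softest mount fully down. Leave the other two tags up, do not lift the mounts, leave the things around the rack alone, and finish clear of everything.

Things in the scene. Friction and masses are not known exactly. Their poses are not given: they have to be found in the camera images.
- rack: White laminate check rack lying fixed on the bench, 134 x 375 mm, floor 12 mm thick with low ribs (top of ribs 22 mm above the bench) round three wells in a row along its y axis. Origin on the bench under the middle well; z up. A round aluminium bubble level (38 mm across) sits on the rack's +y end.
- level (a point): Centre of the top of the bubble level, 24 mm above the bench; it marks the end of the rack where the row is to be started.
- well_first (a point): Centre of the floor of the well next to the bubble level (12 mm above the bench). A mount stands in it.
- well_middle (a point): Centre of the floor of the middle well, 105 mm from the first.
- well_last (a point): Centre of the floor of the well farthest from the bubble level, 105 mm from the middle one.
- mount_k: One of three outwardly identical shock mounts, standing loose (2 mm play) in one of the wells; which mount is in which well changes. Grey base 110 (x) x 80 (y) x 24 mm tall, 0.6 kg, axes parallel to the rack's. Origin: centre of its underside, 12 mm above the bench. The round spring pad is at x = +25 mm, the push-down tag at x = -36 mm, both at y = 0. All three look alike; only pressing tells their springs apart.
- mount_l: One of three outwardly identical shock mounts, standing loose (2 mm play) in one of the wells; which mount is in which well changes. Grey base 110 (x) x 80 (y) x 24 mm tall, 0.6 kg, axes parallel to the rack's. Origin: centre of its underside, 12 mm above the bench. The round spring pad is at x = +25 mm, the push-down tag at x = -36 mm, both at y = 0. All three look alike; only pressing tells their springs apart.
- mount_m: One of three outwardly identical shock mounts, standing loose (2 mm play) in one of the wells; which mount is in which well changes. Grey base 110 (x) x 80 (y) x 24 mm tall, 0.6 kg, axes parallel to the rack's. Origin: centre of its underside, 12 mm above the bench. The round spring pad is at x = +25 mm, the push-down tag at x = -36 mm, both at y = 0. All three look alike; only pressing tells their springs apart.
- pad_p (a joint): How far the pad of mount_k is pressed down, m: 0 at rest, 0.012 at its stop. The pad is a black rubber disc 48 mm across and 8 mm thick on a steel spring, its top 64 mm above the mount's underside (76 mm above the bench) at rest. It springs back when let go. The force grows steadily with depth; at equal depth one of the three pads needs less than half the force of either other. At 8 mm the pads take between about 4 and 14 N.
- pad_q (a joint): How far the pad of mount_l is pressed down, m: 0 at rest, 0.012 at its stop. The pad is a black rubber disc 48 mm across and 8 mm thick on a steel spring, its top 64 mm above the mount's underside (76 mm above the bench) at rest. It springs back when let go. The force grows steadily with depth; at equal depth one of the three pads needs less than half the force of either other. At 8 mm the pads take between about 4 and 14 N.
- pad_r (a joint): How far the pad of mount_m is pressed down, m: 0 at rest, 0.012 at its stop. The pad is a black rubber disc 48 mm across and 8 mm thick on a steel spring, its top 64 mm above the mount's underside (76 mm above the bench) at rest. It springs back when let go. The force grows steadily with depth; at equal depth one of the three pads needs less than half the force of either other. At 8 mm the pads take between about 4 and 14 N.
- tag_x (a joint): How far one of the three tags is pushed down, m: 0 (up) at the start, 0.012 fully down (stop). Which mount it belongs to is not told. The tag is a white plastic block, 18 (x) x 30 (y) mm seen from above, that slides straight down in a low dark guide; its top is 62 mm above the bench when up and 50 mm when fully down, then 4 mm proud of the guide. No spring: friction (about 3.5 N) keeps it where it is left, and it cannot be set back by pushing.
- tag_y (a joint): How far one of the three tags is pushed down, m: 0 (up) at the start, 0.012 fully down (stop). Which mount it belongs to is not told. The tag is a white plastic block, 18 (x) x 30 (y) mm seen from above, that slides straight down in a low dark guide; its top is 62 mm above the bench when up and 50 mm when fully down, then 4 mm proud of the guide. No spring: friction (about 3.5 N) keeps it where it is left, and it cannot be set back by pushing.
- tag_z (a joint): How far one of the three tags is pushed down, m: 0 (up) at the start, 0.012 fully down (stop). Which mount it belongs to is not told. The tag is a white plastic block, 18 (x) x 30 (y) mm seen from above, that slides straight down in a low dark guide; its top is 62 mm above the bench when up and 50 mm when fully down, then 4 mm proud of the guide. No spring: friction (about 3.5 N) keeps it where it is left, and it cannot be set back by pushing.
- reagent_jar: Bystander: white jar with red screw cap, 52 mm across, 85 mm tall, loose on the bench near the rack. Origin: centre of its underside. To be left alone.
- beaker: Bystander: clear glass beaker, 66 mm across, 85 mm tall, empty, loose on the bench near the rack. Origin: centre of its underside. To be left alone.
- cal_weight: Bystander: brass knob-topped weight, 38 mm across, 52 mm tall, loose on the bench near the rack. Origin: centre of its underside. To be left alone.
Not all that is in view belongs to the job. Leave any orange or turquoise look-alike of the mount_k alone. What is shaped like the mount_l but orange is not meant.

How it is judged:
By the outcome, as a careful person would: the job done as asked, in the order asked, and still so for the second after the job is handed in, with the robot touching nothing.
It also fails if it takes over 51 s, if anything falls off the work surface, if the arm or the gripper's body presses on something with over 40 N, if the wrist force passes 120 N, or if a joint passes its speed limit or range.

## Robot

A 6-joint arm with a two-finger parallel gripper is mounted at the origin on the work surface. World frame = base frame: x ahead of the robot, y to its left, z up, the work surface at z = 0. Lengths are in m, angles in rad, forces in N, time in s.
With the tool pointing down it reaches from about 0.4 to 0.825 m from the base axis. Payload 7 kg.
Tool frame: the origin (TCP) lies on the centre line of the jaws, within the pads' length; the fingertips stand 25 mm ahead of it and the grasp point (between the pads) lies 6 mm ahead of it; z points along the fingers, y is the direction in which the jaws open and shut (so a half turn about z gives the same grasp; the last joint's range is limited). The gripper opens to 88 mm and grips with 3 to 60 N. Pads are 19 mm wide; open, the fingers measure 130 mm over their backs; the gripper's body (78 mm by 193 mm) begins 47 mm behind the grasp point.
Start: joints at [-0.831, 0.359, 0.012, 0, -1.224, -0.288], TCP at [0.295, -0.607, 0.252] pointing down, gripper open.
Joint ranges: [-3.07, 3.07], [-1.43, 2.12], [-1.02, 1.25], [-3.03, 1.67], [-3.05, -0], [-3.03, 3.03]. Speed limits (rad/s): [2.39, 2.39, 3.01, 3.14, 3.14, 3.14].

## Interface

Orientations are given as [roll, pitch, yaw] about the fixed x, y, z axes, in that order (R = Rz(yaw) Ry(pitch) Rx(roll)).
In Python, from station import * gives the robot as it stands. The module is installed in compiled form; this text tells all that it offers.
- The arm moves only by the tool step_arm, never from a script. Its argument "commands" is text: rows parted by semicolons, each of 6 numbers parted by spaces: the shift along the tool's x, y, z in mm, then the turn, a rotation vector about the tool's x, y, z in rad. A call has 1 to 8 rows; each row shifts and turns the commanded pose from where the row before left it, along the tool's axes as they then stand; what a row does not reach is not made up. A row lasts 1/8 s, in which the tool goes at most 62.5 mm and 10.7 degrees, less where a joint would pass 70% of its speed; a pose out of reach is approached as far as the arm can. A call is refused whole if a number of a shift passes 62.5 or a number of a turn 0.188, either way. A call with a gripper value outside its range is refused whole. "jaw" is the finger opening in mm, from 0 to 87.6, set as the call begins (left out, the last holds). The fingers move at their own pace and stop on an object; "grip_force" is the grip in N (left out, the last holds). Time passes only in rows, so rows that do not move let the fingers close. It gives the time, the measured TCP pose, the force and the opening at its end, in the units of the state.
- get_state(): the state, without advancing time (a new reading comes with each control period).
- grab_frame(name): name is "side" or "top" or "wrist"; returns a dict with "frame" (480x640x3 uint8, red, green, blue), "fovy" (degrees; the focal length in pixels is half the picture's height over the tangent of half this angle, whatever the lens; pixels are square), "cx", "cy" (the principal point, pixels), "rvec" (rotation vector, rad) and "tvec" (3), from world to camera coordinates, as OpenCV has them; the wrist camera has in their place "tool_from_camera" (4x4, takes a point from camera to tool coordinates, whose origin is the TCP and whose axes are the flange's). Camera axes: x right, y down, z forward; pixel columns grow to the right and rows downward; lengths in m; the calibration is good to about 2 mm. A picture is of the moment at which its call begins: read the wrist's pose just before it. There is no depth.
- job_done(): hands the job in, once; it reports no verdict.
Trained networks look in a picture, given as the dict that the camera call returned (one of the last four; its "shot" number tells which), for a name from the list of things; names that differ only in an ending like _2 or _b are one class to them, and where a whole thing is asked for, a point or a joint stands for the part that bears it (a point fixed in the world has none). Each returns a list of dicts, best first, with "conf" (0 to 1); they miss things now and then, are a little off and sometimes report something else, mostly with a low value. They report only what shows in the picture. A call takes as long as a camera call. They do not tell look-alikes from the thing itself.
- recognise(picture, name): "pixel" ([column, row] in pixels, amid what is visible of it).
The state is a dict: "t": time; "q": joint angles; "qd": joint speeds; "joint_efforts": joint torques, N m; "eef_pos": TCP position; "ee_rot": TCP orientation; "force": force on the tool from outside, world axes, zero at the start; "moment": the same for the moment, N m; "width": finger opening in m.
Only numpy, scipy, OpenCV 4.12 (cv2) and the standard library are available. Lean on these libraries where they do the work, as an engineer would, in place of code of your own. Each camera call takes 0.05 s, during which the arm holds its last target.

## Working session

There is one attempt and no reset: what is moved stays moved. The work goes in short steps, Python scripts to look and compute and a tool call to move; the robot and the scene stay as the last step left them, time stands still between calls to the robot, and variables do not carry over. Pictures are saved under pics/ and viewed, and the job is handed in when it is done.

Besides the shell and the picture viewer there is one more tool, called after ">>>" in YAML: its name, and indented under it one key for each argument. step_arm: Moves the arm, as the interface text tells. Its arguments: {"type":"object","properties":{"commands":{"type":"string"},"jaw":{"type":"number"},"grip_force":{"type":"number"}},"required":["commands"]}

```bash
mkdir -p pics
cat > h.py <<'E'
from station import *
import numpy as np, cv2
from scipy.spatial.transform import Rotation as Ro
def cam(d,st=None):
    f=240/np.tan(np.radians(d["fovy"])/2)
    K=np.array([[f,0,d["cx"]],[0,f,d["cy"]],[0,0,1]])
    if "rvec" in d:
        R=cv2.Rodrigues(np.array(d["rvec"],float))[0]; t=np.array(d["tvec"],float).ravel()
    else:
        T=np.eye(4);T[:3,:3]=Ro.from_euler('xyz',st["ee_rot"]).as_matrix();T[:3,3]=st["eef_pos"]
        W=np.linalg.inv(T@np.array(d["tool_from_camera"]));R=W[:3,:3];t=W[:3,3]
    return K,R,t
def ray(c,px,z):
    K,R,t=c
    C=-R.T@t; v=R.T@np.linalg.inv(K)@np.array([px[0],px[1],1.])
    return C+v*(z-C[2])/v[2]
def proj(c,P):
    K,R,t=c; p=K@(R@np.array(P)+t); return p[:2]/p[2]
def save(d,n): cv2.imwrite('pics/'+n,cv2.cvtColor(d["frame"],cv2.COLOR_RGB2BGR))
E
python3 - <<'E'
from h import *
s=get_state(); print(s)
for n in ("top","side"):
    d=grab_frame(n); save(d,n+"1.png"); c=cam(d)
    for k in ("level","well_first","well_middle","well_last","mount_k","pad_p","tag_x","rack","reagent_jar","beaker","cal_weight"):
        z={"level":.024,"pad_p":.076,"tag_x":.062}.get(k,0.03)
        print(n,k,[(np.round(r["pixel"]).tolist(),round(r["conf"],2),ray(c,r["pixel"],z).round(3).tolist()) for r in recognise(d,k)][:6])
E
```

```text
{'t': 0.0, 'q': array([-8.30892407e-01,  3.59368882e-01,  1.10749225e-02, -3.43082439e-04,
       -1.22412582e+00, -2.88072939e-01]), 'qd': array([-2.61455039e-06,  7.53769710e-04, -1.70892932e-03, -3.39926162e-04,
        2.38820319e-04,  4.09208160e-04]), 'joint_efforts': array([ 3.30801277e-04, -5.82726073e+01,  2.93056262e+01,  6.99755609e+00,
        6.77667311e-03, -1.99087417e-04]), 'eef_pos': array([ 0.29447717, -0.60687776,  0.25064258]), 'ee_rot': array([ 3.13994446e+00, -1.52042584e-04, -2.68987838e+00]), 'force': array([ 0.55231951,  0.04614548, -0.59201266]), 'moment': array([-0.04811852,  0.03750578,  0.05149216]), 'width': 0.08741058044019162}
top level [([300.0, 229.0], 0.97, [0.587, 0.048, 0.024]), ([271.0, 229.0], 0.53, [0.587, 0.101, 0.024])]
top well_first [([302.0, 232.0], 0.89, [0.582, 0.045, 0.03]), ([397.0, 250.0], 0.27, [0.552, -0.125, 0.03]), ([282.0, 216.0], 0.19, [0.61, 0.081, 0.03])]
top well_middle [([300.0, 225.0], 0.87, [0.594, 0.049, 0.03]), ([341.0, 225.0], 0.48, [0.596, -0.025, 0.03])]
top well_last []
top mount_k [([237.0, 388.0], 0.96, [0.31, 0.15
[... 1836 characters left out ...]
28, 0.132, 0.076]), ([263.0, 431.0], 0.8, [0.308, -0.175, 0.076]), ([360.0, 305.0], 0.7, [0.533, -0.129, 0.076]), ([486.0, 350.0], 0.67, [0.593, -0.301, 0.076])]
side tag_x [([109.0, 310.0], 0.81, [0.27, 0.139, 0.062]), ([320.0, 319.0], 0.73, [0.482, -0.098, 0.062]), ([262.0, 389.0], 0.7, [0.348, -0.125, 0.062]), ([298.0, 272.0], 0.69, [0.524, -0.006, 0.062]), ([467.0, 388.0], 0.65, [0.535, -0.313, 0.062]), ([281.0, 229.0], 0.5, [0.574, 0.09, 0.062])]
side rack [([305.0, 308.0], 0.82, [0.498, -0.048, 0.03])]
side reagent_jar [([289.0, 176.0], 0.75, [0.722, 0.234, 0.03])]
side beaker [([392.0, 241.0], 0.63, [0.716, -0.05, 0.03])]
side cal_weight [([375.0, 381.0], 0.82, [0.475, -0.211, 0.03])]
```

View pics/top1.png

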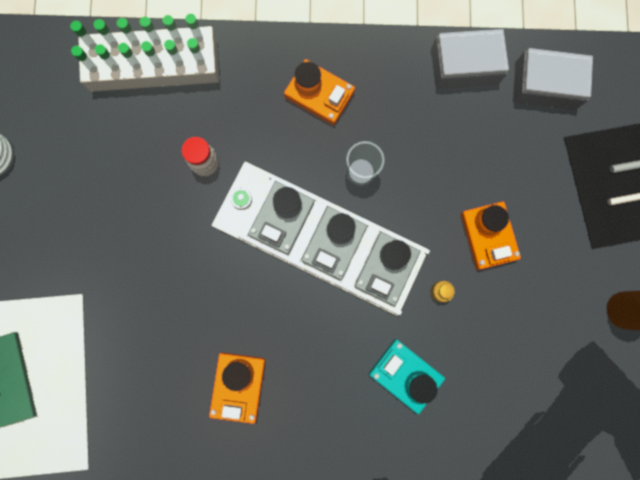

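View pics/side1.png

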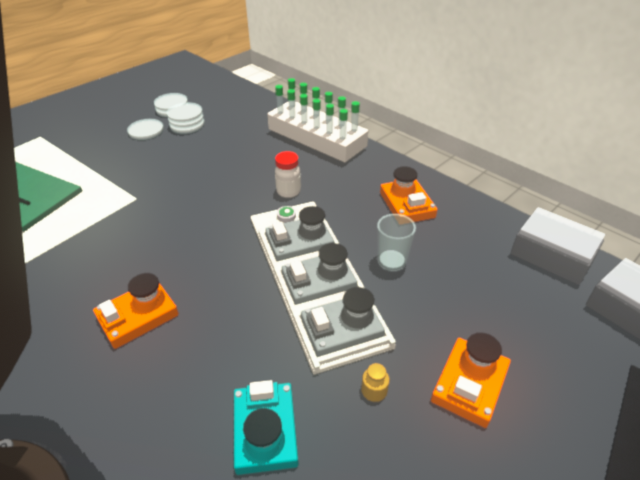

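The top view shows the white rack running from (241,199), the bubble level, to (410,300). The three grey mounts have pads near (287,203), (340,229) and (396,254), and tags near (271,233), (326,260) and (380,286).

These could be mistaken for them, and I'm excluding all four:
- **Orange:** (320,91), (491,235) and (237,388)
- **Turquoise:** (407,376)

Next I'll fit the rack pose.

```bash
cat > fit.py <<'E'
from h import *
from scipy.optimize import least_squares
def W(p,P):
    c,s=np.cos(p[2]),np.sin(p[2]); return np.array([p[0]+c*P[0]-s*P[1],p[1]+s*P[0]+c*P[1],P[2]])
PTS={}
for i,y in enumerate((.105,0,-.105)):
    PTS["pad%d"%i]=(.025,y,.076); PTS["tag%d"%i]=(-.036,y,.062)
PTS["level"]=(0,.165,.024)
E
python3 - <<'E'
from fit import *
p0=np.array([.565,-.01,-.43]); obs=[]
ims={}
for n in ("top","side"):
    d=grab_frame(n); c=cam(d); ims[n]=(d,c)
    for k,pre in (("pad_p","pad"),("tag_x","tag"),("level","level")):
        rs=recognise(d,k)
        for nm,P in PTS.items():
            if not nm.startswith(pre): continue
            q=proj(c,W(p0,P)); 
            b=[r for r in rs if np.hypot(*(np.array(r["pixel"])-q))<(14 if pre!="level" else 40)]
            if b:
                b=min(b,key=lambda r:np.hypot(*(np.array(r["pixel"])-q))); obs.append((n,nm,np.array(b["pixel"])))
def res(p):
    r=[]
    for n,nm,px in obs:
        if nm=="level": continue
        r+=list(proj(ims[n][1],W(p,PTS[nm]))-px)
    return np.array(r)
s=least_squares(res,p0,loss="soft_l1",f_scale=2.); p=s.x; print("pose",p.round(4))
for n,nm,px in obs: print(n,nm,px.round(1),(proj(ims[n][1],W(p,PTS[nm]))-px).round(1), (ray(ims[n][1],px,PTS[nm][2])-W(p,PTS[nm])).round(4)[:2])
np.save("p.npy",p)
for n in ims:
    f=ims[n][0]["frame"].copy()
    f=cv2.resize(f,None,fx=3,fy=3,interpolation=cv2.INTER_CUBIC)
    c=ims[n][1]
    for nm,P in PTS.items():
        if nm[:3]=="pad": pts=[(P[0]+.024*np.cos(a),P[1]+.024*np.sin(a),P[2]) for a in np.linspace(0,6.28,40)]
        elif nm[:3]=="tag": pts=[(P[0]+a*.009,P[1]+b*.015,P[2]) for a,b in ((1,1),(1,-1),(-1,-1),(-1,1))]
        else: pts=[(P[0]+.019*np.cos(a),P[1]+.019*np.sin(a),P[2]) for a in np.linspace(0,6.28,40)]
        q=np.array([proj(c,W(p,x))*3+1 for x in pts]).round().astype(int)
        cv2.polylines(f,[q],True,(255,0,0),1)
    q=np.array([proj(c,W(p,x))*3+1 for x in ((.067,.1875,.012),(.067,-.1875,.012),(-.067,-.1875,.012),(-.067,.1875,.012))]).round().astype(int)
    cv2.polylines(f,[q],True,(255,0,255),1)
    ctr=proj(c,W(p,(0,0,.03)))*3; x0=int(ctr[0]-380);y0=int(ctr[1]-290)
    cv2.imwrite(f"pics/{n}_ov1.png",cv2.cvtColor(f[y0:y0+580,x0:x0+760],cv2.COLOR_RGB2BGR))
E
```

```text
pose [ 0.563  -0.0153 -0.4483]
top pad0 [288.9 197.8] [-0.7  1.6] [ 0.0028 -0.0012]
top pad1 [340.1 224.9] [3.2 1.6] [0.0027 0.0055]
top pad2 [399.7 251. ] [-1.   2.8] [ 0.0048 -0.0017]
top tag0 [272.  231.4] [0.5 0.8] [0.0013 0.001 ]
top tag1 [326.3 259.2] [ 0.9 -0. ] [-0.      0.0016]
top tag2 [381.5 288.1] [ 0.8 -1.7] [-0.003   0.0013]
side pad0 [311.8 219. ] [ 0.9 -5.2] [-0.0111 -0.0089]
side pad1 [329.7 254. ] [ 3.9 -1.4] [-0.0069  0.0023]
side tag0 [281.1 232.3] [-0.8 -4.8] [-0.0076 -0.0106]
side tag1 [299.8 270.7] [-1.4 -3. ] [-0.003  -0.0066]
side tag2 [320.  315.7] [0.1 0.3] [0.0003 0.0005]
```

View pics/top_ov1.png

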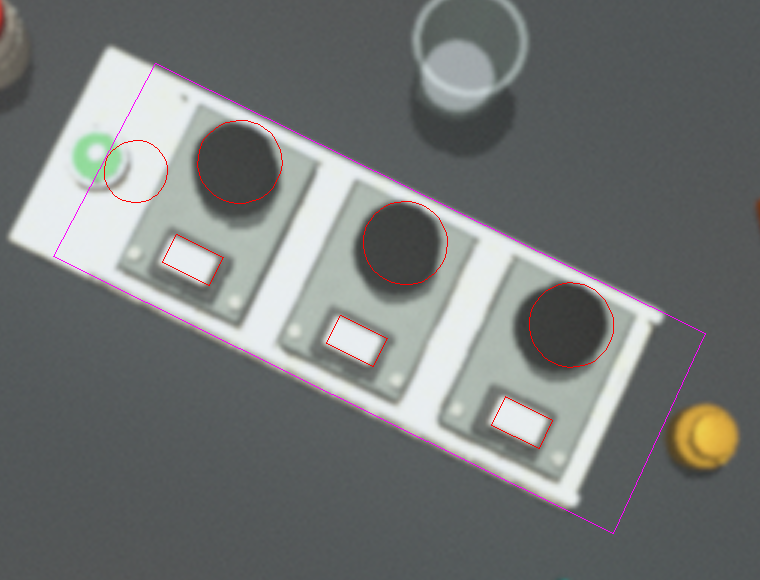

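View pics/side_ov1.png

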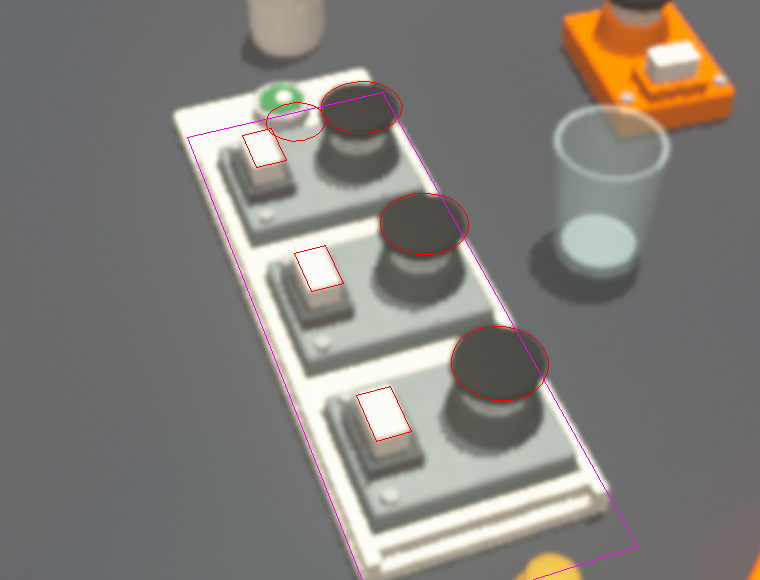

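The overlay lands on all six pads and tags within about 2 mm in both views. The rack's end outline is offset, but I don't use it. I'll turn the tool so the jaw axis lies along the row, and close the jaw.

>>> step_arm:
  commands: "0 0 0 0 0 0.18; 0 0 0 0 0 0.18; 0 0 0 0 0 0.18; 0 0 0 0 0 0.18; 0 0 0 0 0 0.18"
  jaw: 0
  grip_force: 20

```text
t: 2.22
eef_pos: [0.2947, -0.6073, 0.2516]
ee_rot: [-3.142, 0.0, 2.687]
force: [0.3, 0.2, 0.8]
width: 0.0433
```

```bash
cat > go.py <<'E'
import sys
from fit import *
p=np.load("p.npy")
def go(nm,z):
    s=get_state(); P=W(p,PTS[nm]); P=np.array([P[0],P[1],z])
    R=Ro.from_euler('xyz',s["ee_rot"])
    d=R.inv().apply(P-s["eef_pos"])*1000
    yw=np.pi+p[2]
    dr=(R.inv()*Ro.from_euler('xyz',[np.pi,0,yw])).as_rotvec()
    print("t",round(s["t"],2),"pos",s["eef_pos"].round(4),"tgt",P.round(4),"d_mm",d.round(1),"rot",dr.round(3),"F",s["force"].round(2),"q",s["q"].round(2),"w",round(s["width"],4))
go(sys.argv[1],float(sys.argv[2]))
E
python3 go.py pad0 0.16
```

```text
t 2.23 pos [ 0.2947 -0.6073  0.2516] tgt [0.6311 0.0685 0.16  ] d_mm [ -5.9 754.8  91.6] rot [-0.     0.    -0.006] F [0.29 0.15 0.8 ] q [-0.83  0.36  0.01  0.   -1.22 -1.19] w 0.0433
```

>>> step_arm:
  commands: "0 20 0 0 0 0; 0 50 0 0 0 0; 0 58 0 0 0 0; 0 58 0 0 0 0; 0 58 0 0 0 0; 0 58 0 0 0 0; 0 58 0 0 0 0; 0 40 0 0 0 0"

```text
t: 3.22
eef_pos: [0.4686, -0.2439, 0.252]
ee_rot: [3.141, 0.001, 2.699]
force: [0.1, -0.9, -0.4]
width: 0.0002
```

```bash
python3 go.py pad0 0.16
```

```text
t 3.23 pos [ 0.4686 -0.2439  0.252 ] tgt [0.6311 0.0685 0.16  ] d_mm [-12.8 351.8  92.2] rot [0.001 0.001 0.005] F [ 0.09 -0.9  -0.42] q [-0.11  0.12 -0.31 -0.   -1.14 -1.91] w 0.0002
```

>>> step_arm:
  commands: "0 40 0 0 0 0; -3 55 0 0 0 0; -3 58 0 0 0 0; -3 58 10 0 0 0; -2 55 20 0 0 0; -2 45 30 0 0 0; 0 30 20 0 0 0; 0 10 10 0 0 0"

```text
t: 4.22
eef_pos: [0.6313, 0.066, 0.1601]
ee_rot: [-3.14, -0.001, 2.698]
force: [-0.5, -0.8, -0.6]
width: 0.0006
```

```bash
python3 go.py pad0 0.16
```

```text
t 4.22 pos [0.6313 0.066  0.1601] tgt [0.6311 0.0685 0.16  ] d_mm [1.3 2.1 0.1] rot [-0.001 -0.001  0.005] F [-0.51 -0.82 -0.59] q [ 0.41  0.36 -0.2  -0.   -1.01 -2.43] w 0.0006
```

>>> step_arm:
  commands: "1 2 10 0 0 0; 0 0 20 0 0 0; 0 0 15 0 0 0; 0 0 8 0 0 0; 0 0 0 0 0 0; 0 0 0 0 0 0"

```text
t: 4.97
eef_pos: [0.6322, 0.0661, 0.1093]
ee_rot: [3.141, 0.001, 2.694]
force: [-0.6, 0.2, 0.9]
width: 0.0004
```

```bash
python3 go.py pad0 0.101
python3 - <<'E'
from h import *
d=grab_frame("side"); f=cv2.resize(d["frame"][160:350,200:450],None,fx=3,fy=3); cv2.imwrite("pics/s2.png",f[:,:,::-1])
E
```

```text
t 4.97 pos [0.6322 0.0661 0.1093] tgt [0.6311 0.0685 0.101 ] d_mm [2.1 1.6 8.3] rot [0.001 0.001 0.   ] F [-0.62  0.18  0.9 ] q [ 0.41  0.41 -0.25  0.   -0.9  -2.43] w 0.0004
```

View pics/s2.png

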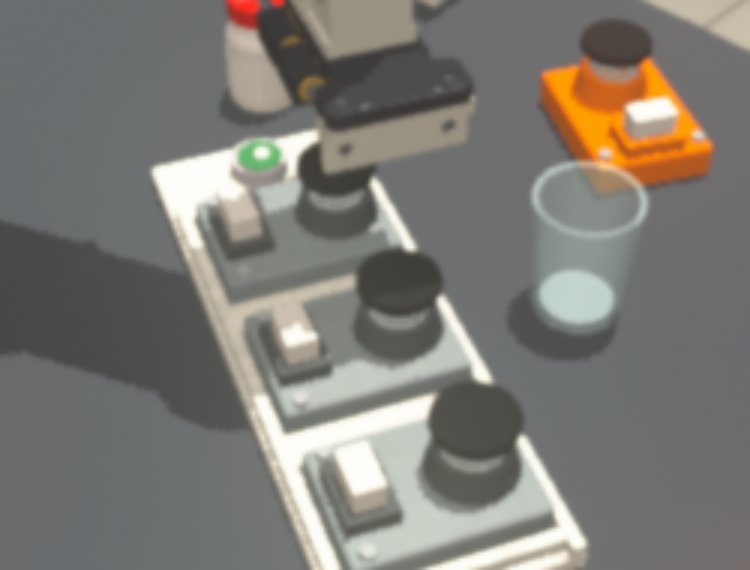

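The closed fingertips hover over the pad of the first mount, next to the level at crop (260,155). Now I'll press it in stages.

>>> step_arm:
  commands: "1 1 4 0 0 0; 0 0 2 0 0 0; 0 0 0 0 0 0; 0 0 0 0 0 0"

```text
t: 5.52
eef_pos: [0.6313, 0.0675, 0.1026]
ee_rot: [-3.142, -0.0, 2.693]
force: [0.6, 0.1, -0.4]
width: 0.0005
```

>>> step_arm:
  commands: "0 0 2 0 0 0; 0 0 2 0 0 0; 0 0 0 0 0 0; 0 0 0 0 0 0"

```text
t: 6.02
eef_pos: [0.6315, 0.0675, 0.0987]
ee_rot: [3.141, 0.0, 2.693]
force: [-1.3, -0.3, 1.5]
width: 0.0003
```

>>> step_arm:
  commands: "0 0 2 0 0 0; 0 0 2 0 0 0; 0 0 0 0 0 0; 0 0 0 0 0 0"

```text
t: 6.52
eef_pos: [0.6315, 0.0676, 0.0947]
ee_rot: [3.141, 0.0, 2.693]
force: [-0.0, -0.2, 3.5]
width: 0.0003
```

>>> step_arm:
  commands: "0 0 1.5 0 0 0; 0 0 1.5 0 0 0; 0 0 0 0 0 0; 0 0 0 0 0 0"

```text
t: 7.02
eef_pos: [0.6315, 0.0676, 0.0917]
ee_rot: [3.141, 0.0, 2.693]
force: [1.9, -0.0, 4.1]
width: 0.0005
```

>>> step_arm:
  commands: "0 0 0 0 0 0"

```text
t: 7.15
eef_pos: [0.6315, 0.0676, 0.0917]
ee_rot: [3.141, 0.0, 2.694]
force: [1.0, 0.7, 5.2]
width: 0.0006
```

>>> step_arm:
  commands: "0 0 0 0 0 0"

```text
t: 7.28
eef_pos: [0.6315, 0.0676, 0.0917]
ee_rot: [3.141, 0.0, 2.693]
force: [0.7, 1.7, 4.7]
width: 0.0005
```

>>> step_arm:
  commands: "0 0 0 0 0 0"

```text
t: 7.4
eef_pos: [0.6315, 0.0676, 0.0917]
ee_rot: [3.141, 0.0, 2.693]
force: [1.2, 0.6, 4.8]
width: 0.0005
```

>>> step_arm:
  commands: "0 0 -5 0 0 0; 0 0 -12 0 0 0; 0 0 -15 0 0 0; 0 0 -8 0 0 0; 0 0 0 0 0 0"

```text
t: 8.02
eef_pos: [0.6316, 0.0676, 0.1325]
ee_rot: [3.14, 0.001, 2.693]
force: [-0.2, -0.6, 0.4]
width: 0.0004
```

```bash
python3 go.py pad1 0.13
python3 - <<'E'
from h import *
d=grab_frame("side"); f=cv2.resize(d["frame"][160:350,200:450],None,fx=3,fy=3); cv2.imwrite("pics/s3.png",f[:,:,::-1])
E
```

```text
t 8.03 pos [0.6316 0.0676 0.1325] tgt [ 0.5856 -0.0262  0.13  ] d_mm [   0.8 -104.5    2.4] rot [0.001 0.001 0.   ] F [-0.15 -0.61  0.43] q [ 0.41  0.39 -0.23 -0.   -0.95 -2.43] w 0.0004
```

View pics/s3.png

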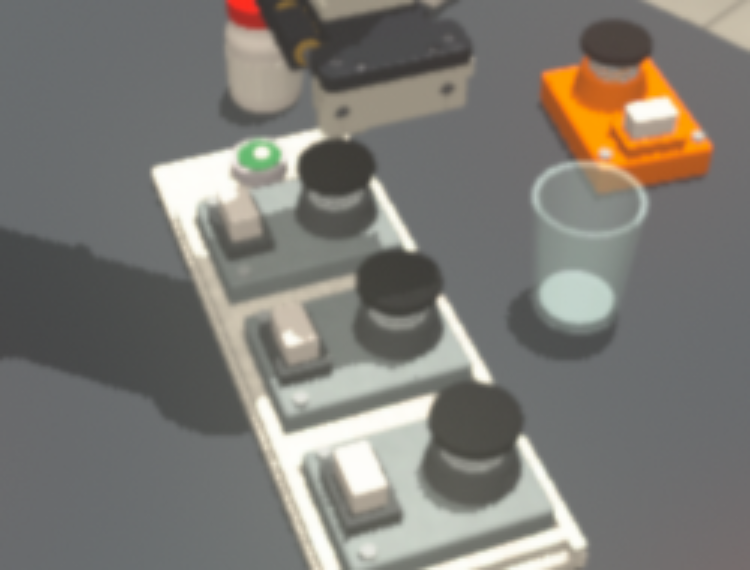

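The first pad took about 4.8 N at about 9.3 mm, and its disc is back up at crop (336,165). Next is the middle one.

>>> step_arm:
  commands: "0 -10 0 0 0 0; 0 -25 0 0 0 0; 0 -35 0 0 0 0; 0 -25 0 0 0 0; 0 -9 0 0 0 0; 0 0 5 0 0 0; 0 0 10 0 0 0; 0 0 8 0 0 0"

```text
t: 9.07
eef_pos: [0.5862, -0.0257, 0.1074]
ee_rot: [-3.141, -0.001, 2.694]
force: [0.8, -0.6, 0.5]
width: 0.0005
```

```bash
python3 go.py pad1 0.101
```

```text
t 9.07 pos [ 0.5862 -0.0257  0.1074] tgt [ 0.5856 -0.0262  0.101 ] d_mm [ 0.4 -0.7  6.4] rot [-0.    -0.001  0.001] F [ 0.85 -0.56  0.52] q [ 0.29  0.35 -0.37 -0.   -0.86 -2.31] w 0.0005
```

>>> step_arm:
  commands: "0 0 3 0 0 0; 0 0 3 0 0 0; 0 0 0 0 0 0; 0 0 0 0 0 0"

```text
t: 9.57
eef_pos: [0.5864, -0.0262, 0.1028]
ee_rot: [3.141, 0.0, 2.693]
force: [0.4, -0.0, 0.1]
width: 0.0008
```

>>> step_arm:
  commands: "0 0 2 0 0 0; 0 0 2 0 0 0; 0 0 0 0 0 0; 0 0 0 0 0 0"

```text
t: 10.07
eef_pos: [0.5865, -0.0262, 0.0991]
ee_rot: [3.141, 0.001, 2.694]
force: [-1.1, 1.3, 5.9]
width: 0.0006
```

>>> step_arm:
  commands: "0 0 2 0 0 0; 0 0 2 0 0 0; 0 0 0 0 0 0; 0 0 0 0 0 0"

```text
t: 10.58
eef_pos: [0.5866, -0.0262, 0.0956]
ee_rot: [3.141, 0.001, 2.694]
force: [-3.1, -0.2, 9.4]
width: 0.0005
```

>>> step_arm:
  commands: "0 0 1 0 0 0; 0 0 0 0 0 0; 0 0 0 0 0 0"

```text
t: 10.95
eef_pos: [0.5866, -0.0262, 0.0948]
ee_rot: [3.141, 0.001, 2.694]
force: [-2.9, -0.1, 11.4]
width: 0.0004
```

>>> step_arm:
  commands: "0 0 0 0 0 0"

```text
t: 11.08
eef_pos: [0.5866, -0.0262, 0.0948]
ee_rot: [3.141, 0.001, 2.694]
force: [-4.4, -0.2, 11.7]
width: 0.0005
```

>>> step_arm:
  commands: "0 0 0 0 0 0"

```text
t: 11.2
eef_pos: [0.5866, -0.0262, 0.0948]
ee_rot: [3.141, 0.001, 2.694]
force: [-3.7, 2.0, 10.8]
width: 0.0
```

>>> step_arm:
  commands: "0 0 1.5 0 0 0; 0 0 1.5 0 0 0; 0 0 0 0 0 0; 0 0 0 0 0 0"

```text
t: 11.7
eef_pos: [0.5866, -0.0262, 0.0922]
ee_rot: [3.141, 0.001, 2.694]
force: [-5.6, 1.4, 13.5]
width: 0.0004
```

>>> step_arm:
  commands: "0 0 0 0 0 0; 0 0 0 0 0 0"

```text
t: 11.95
eef_pos: [0.5866, -0.0262, 0.0922]
ee_rot: [3.141, 0.001, 2.694]
force: [-4.7, 2.0, 14.5]
width: 0.0001
```

Run:
```python
from h import *
d=grab_frame("side"); f=cv2.resize(d["frame"][160:350,200:450],None,fx=3,fy=3); cv2.imwrite("pics/s4.png",f[:,:,::-1])
```

```text
(no output)
```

View pics/s4.png

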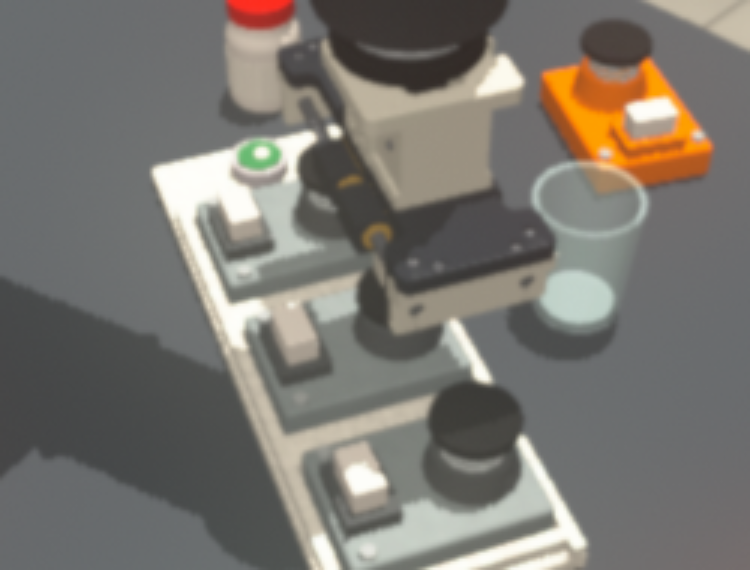

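The middle pad took about 14 N at about 9 mm, roughly three times the first. I'll release it and go to the last one.

>>> step_arm:
  commands: "0 0 -5 0 0 0; 0 0 -12 0 0 0; 0 0 -15 0 0 0; 0 -8 -6 0 0 0; 0 -25 0 0 0 0; 0 -35 0 0 0 0; 0 -27 0 0 0 0; 0 -10 0 0 0 0"

```text
t: 13.0
eef_pos: [0.5389, -0.1229, 0.1281]
ee_rot: [-3.141, -0.001, 2.691]
force: [-1.1, -0.3, -0.4]
width: 0.0002
```

```bash
python3 go.py pad2 0.105
python3 - <<'E'
from h import *
d=grab_frame("side"); f=cv2.resize(d["frame"][160:350,200:450],None,fx=3,fy=3); cv2.imwrite("pics/s5.png",f[:,:,::-1])
E
```

```text
t 13.0 pos [ 0.5389 -0.1229  0.1281] tgt [ 0.5401 -0.1208  0.105 ] d_mm [-0.1  2.4 23.1] rot [-0.001 -0.001 -0.002] F [-1.07 -0.3  -0.39] q [ 0.13  0.27 -0.42 -0.   -0.88 -2.15] w 0.0002
```

View pics/s5.png

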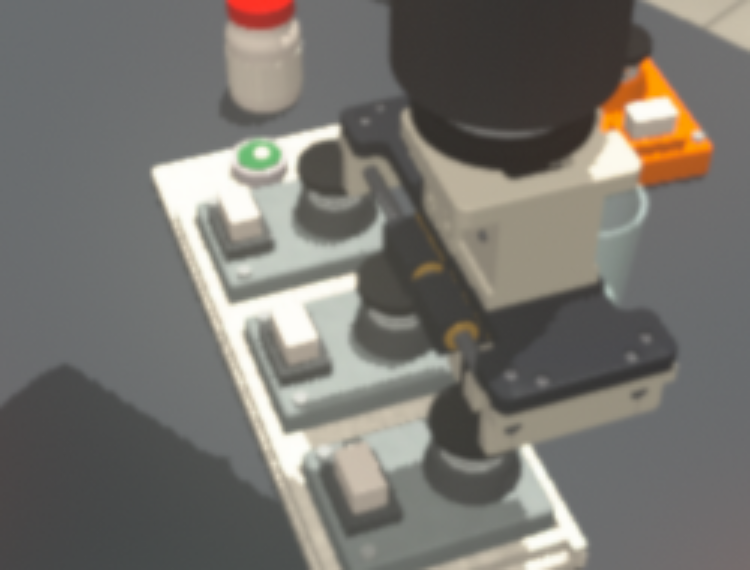

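The middle pad is back up and the mounts haven't moved. Pressing the last pad.

>>> step_arm:
  commands: "0 2 8 0 0 0; 0 0 10 0 0 0; 0 0 6 0 0 0; 0 0 2 0 0 0; 0 0 0 0 0 0; 0 0 0 0 0 0"

```text
t: 13.8
eef_pos: [0.5418, -0.119, 0.1028]
ee_rot: [3.141, 0.0, 2.694]
force: [-0.4, -0.1, 0.6]
width: 0.0007
```

>>> step_arm:
  commands: "0 0 2 0 0 0; 0 0 2 0 0 0; 0 0 0 0 0 0; 0 0 0 0 0 0"

```text
t: 14.3
eef_pos: [0.542, -0.1191, 0.0989]
ee_rot: [3.141, 0.001, 2.694]
force: [0.6, 0.5, 4.2]
width: 0.0003
```

>>> step_arm:
  commands: "0 0 2 0 0 0; 0 0 2 0 0 0; 0 0 0 0 0 0; 0 0 0 0 0 0"

```text
t: 14.8
eef_pos: [0.542, -0.119, 0.0951]
ee_rot: [3.141, 0.001, 2.694]
force: [-1.1, 1.3, 7.7]
width: 0.0006
```

>>> step_arm:
  commands: "0 0 2 0 0 0; 0 0 1.5 0 0 0; 0 0 0 0 0 0; 0 0 0 0 0 0"

```text
t: 15.3
eef_pos: [0.542, -0.1191, 0.0919]
ee_rot: [3.141, 0.001, 2.694]
force: [-2.0, 2.1, 11.4]
width: 0.0004
```

>>> step_arm:
  commands: "0 0 0 0 0 0"

```text
t: 15.42
eef_pos: [0.542, -0.119, 0.0919]
ee_rot: [3.141, 0.001, 2.694]
force: [-2.6, 2.2, 11.5]
width: 0.0001
```

>>> step_arm:
  commands: "0 0 0 0 0 0"

```text
t: 15.55
eef_pos: [0.542, -0.1191, 0.0919]
ee_rot: [3.141, 0.001, 2.694]
force: [-0.9, 1.7, 11.2]
width: 0.0008
```

>>> step_arm:
  commands: "0 0 -5 0 0 0; 0 0 -12 0 0 0; 0 0 -15 0 0 0; 0 0 -10 0 0 0; 0 0 -5 0 0 0; 0 0 0 0 0 0"

```text
t: 16.3
eef_pos: [0.5417, -0.119, 0.1383]
ee_rot: [3.141, 0.0, 2.693]
force: [-0.1, 0.4, 0.0]
width: 0.0004
```

```bash
python3 go.py tag0 0.14
```

```text
t 16.3 pos [ 0.5417 -0.119   0.1383] tgt [0.5761 0.0949 0.14  ] d_mm [ 61.7 207.7  -1.6] rot [ 0.  0. -0.] F [-0.06  0.39  0.02] q [ 0.14  0.26 -0.41 -0.   -0.9  -2.16] w 0.0004
```

At about 9.2 mm the three pads took 4.8, 14 and 11.4 N, so the first mount, by the level, is the softest. Moving over its tag.

>>> step_arm:
  commands: "8 15 0 0 0 0; 10 32 0 0 0 0; 12 42 0 0 0 0; 12 45 0 0 0 0; 10 40 0 0 0 0; 7 25 0 0 0 0; 3 9 0 0 0 0; 0 0 0 0 0 0"

```text
t: 17.3
eef_pos: [0.5754, 0.0958, 0.1376]
ee_rot: [-3.141, -0.001, 2.694]
force: [0.6, -0.7, -0.6]
width: 0.0004
```

```bash
python3 go.py tag0 0.09
python3 - <<'E'
from fit import *
p=np.load("p.npy")
s=get_state(); d=grab_frame("wrist"); c=cam(d,s); f=d["frame"].copy()
P=PTS["tag0"]; q=np.array([proj(c,W(p,(P[0]+a*.009,P[1]+b*.015,P[2]))) for a,b in ((1,1),(1,-1),(-1,-1),(-1,1))]).round().astype(int)
cv2.polylines(f,[q],True,(255,0,0),1); cv2.imwrite("pics/w1.png",f[:,:,::-1])
d=grab_frame("top"); f=cv2.resize(d["frame"][130:330,190:450],None,fx=3,fy=3); cv2.imwrite("pics/t2.png",f[:,:,::-1])
E
```

```text
t 17.3 pos [0.5754 0.0958 0.1376] tgt [0.5761 0.0949 0.09  ] d_mm [-1.  -0.5 47.6] rot [-0.001 -0.001  0.001] F [ 0.59 -0.67 -0.55] q [ 0.5   0.31 -0.34 -0.   -0.92 -2.52] w 0.0004
```

View pics/w1.png

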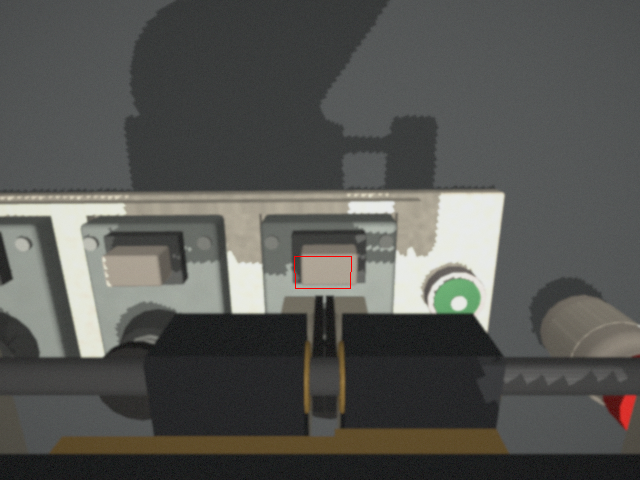

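View pics/t2.png

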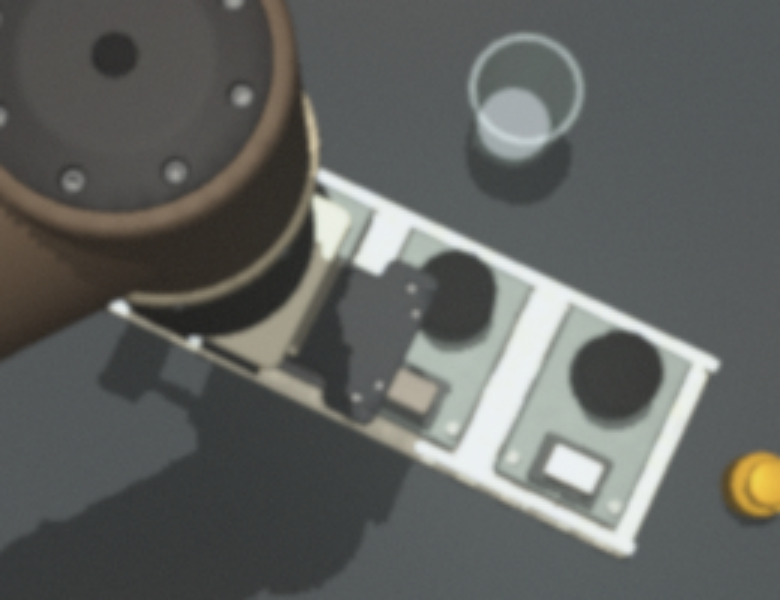

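Run:
```python
import cv2
f=cv2.imread("pics/w1.png")[200:330,220:420]; f=cv2.convertScaleAbs(f,alpha=1.5); cv2.imwrite("pics/w1c.png",cv2.resize(f,None,fx=4,fy=4,interpolation=cv2.INTER_CUBIC))
```

```text
(no output)
```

View pics/w1c.png

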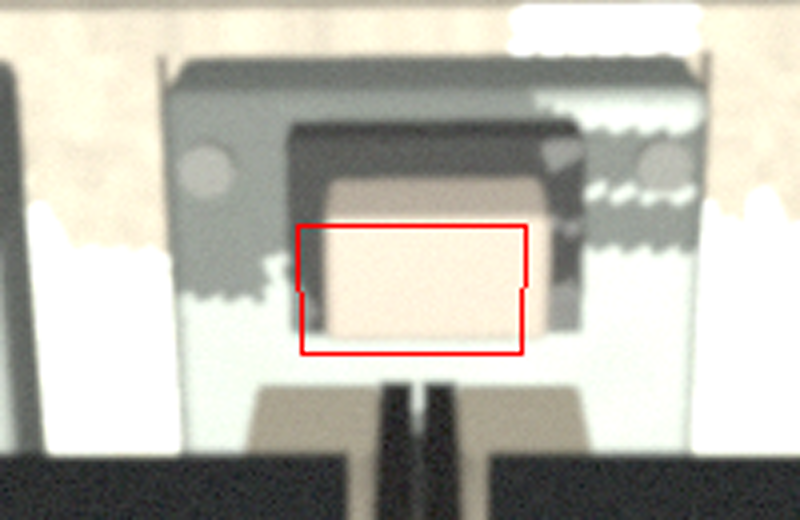

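The tag's top face sits about 3 mm further along +y and about 1.5 mm further along −x than the fit, well inside the finger's footprint. I'll shift slightly and descend.

>>> step_arm:
  commands: "0 1.5 10 0 0 0; 0 0 16 0 0 0; 0 0 12 0 0 0; 0 0 6 0 0 0; 0 0 0 0 0 0; 0 0 0 0 0 0"

```text
t: 18.15
eef_pos: [0.5768, 0.0967, 0.0944]
ee_rot: [3.141, 0.0, 2.694]
force: [0.3, 0.2, -0.5]
width: 0.0005
```

>>> step_arm:
  commands: "0 0 3 0 0 0; 0 0 3 0 0 0; 0 0 3 0 0 0; 0 0 0 0 0 0; 0 0 0 0 0 0"

```text
t: 18.77
eef_pos: [0.5765, 0.0966, 0.085]
ee_rot: [-3.141, -0.0, 2.693]
force: [-0.1, 0.3, 1.1]
width: 0.0004
```

>>> step_arm:
  commands: "0 0 2 0 0 0; 0 0 2 0 0 0; 0 0 1 0 0 0; 0 0 0 0 0 0; 0 0 0 0 0 0"

```text
t: 19.4
eef_pos: [0.5765, 0.0966, 0.08]
ee_rot: [-3.142, -0.0, 2.693]
force: [0.2, -0.6, 0.6]
width: 0.0004
```

>>> step_arm:
  commands: "0 0 2 0 0 0; 0 0 2 0 0 0; 0 0 0 0 0 0; 0 0 0 0 0 0"

```text
t: 19.9
eef_pos: [0.5765, 0.0966, 0.0758]
ee_rot: [-3.141, -0.0, 2.693]
force: [0.3, 0.5, 0.4]
width: -0.0
```

>>> step_arm:
  commands: "0 0 1 0 0 0; 0 0 1 0 0 0; 0 0 0 0 0 0; 0 0 0 0 0 0"

```text
t: 20.4
eef_pos: [0.5766, 0.0967, 0.0752]
ee_rot: [3.141, 0.0, 2.694]
force: [-3.7, 0.6, 12.5]
width: 0.0003
```

It has reached the stop: 12.5 N at fingertip height 50 mm. One small extra push to be sure, then retreat.

>>> step_arm:
  commands: "0 0 0.5 0 0 0; 0 0 0 0 0 0; 0 0 0 0 0 0"

```text
t: 20.78
eef_pos: [0.5766, 0.0967, 0.0751]
ee_rot: [3.141, 0.001, 2.694]
force: [-6.5, -0.4, 16.8]
width: 0.0003
```

>>> step_arm:
  commands: "0 0 -8 0 0 0; 0 0 -20 0 0 0; 0 0 -35 0 0 0; 0 0 -40 0 0 0; 0 0 -40 0 0 0; 0 0 -25 0 0 0; 0 0 -10 0 0 0; 0 0 0 0 0 0"

```text
t: 21.78
eef_pos: [0.5765, 0.0967, 0.2514]
ee_rot: [3.141, 0.0, 2.693]
force: [-0.8, 0.1, -0.0]
width: 0.0005
```

>>> step_arm:
  commands: "0 -20 0 0 0 0; 0 -40 0 0 0 0; 0 -55 0 0 0 0; 0 -55 0 0 0 0; 0 -55 0 0 0 0; 0 -55 0 0 0 0; 0 -40 0 0 0 0; 0 -20 0 0 0 0"

```text
t: 22.78
eef_pos: [0.4267, -0.2117, 0.2504]
ee_rot: [-3.141, -0.002, 2.691]
force: [1.2, 0.4, 1.1]
width: 0.0003
```

```bash
python3 go.py tag0 0.25
python3 - <<'E'
from h import *
d=grab_frame("side"); f=cv2.resize(d["frame"][160:400,180:480],None,fx=2.5,fy=2.5); cv2.imwrite("pics/s6.png",f[:,:,::-1])
d=grab_frame("top"); f=cv2.resize(d["frame"][130:330,180:450],None,fx=2.9,fy=2.9); cv2.imwrite("pics/t3.png",f[:,:,::-1])
E
```

```text
t 22.77 pos [ 0.4267 -0.2117  0.2504] tgt [0.5761 0.0949 0.25  ] d_mm [-1.10e+00  3.41e+02  2.00e-01] rot [-0.001 -0.002 -0.002] F [1.18 0.38 1.12] q [-0.05  0.03 -0.41 -0.   -1.13 -1.97] w 0.0003
```

View pics/s6.png

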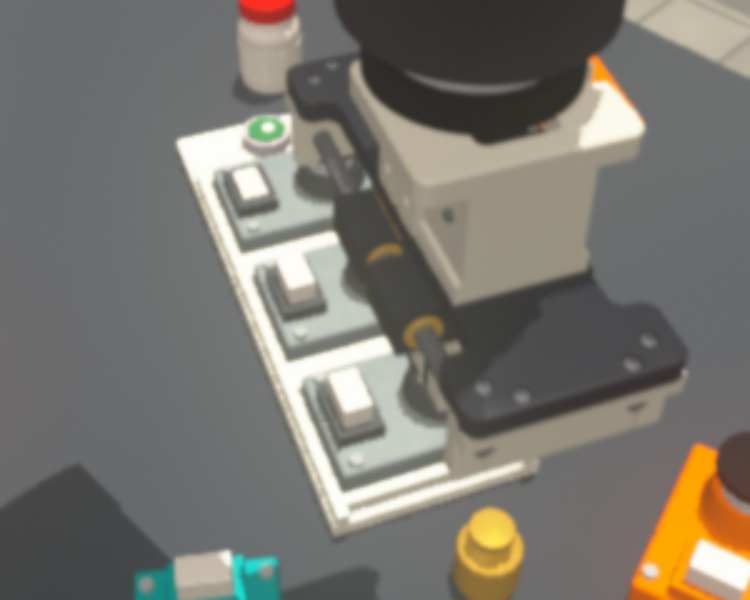

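View pics/t3.png

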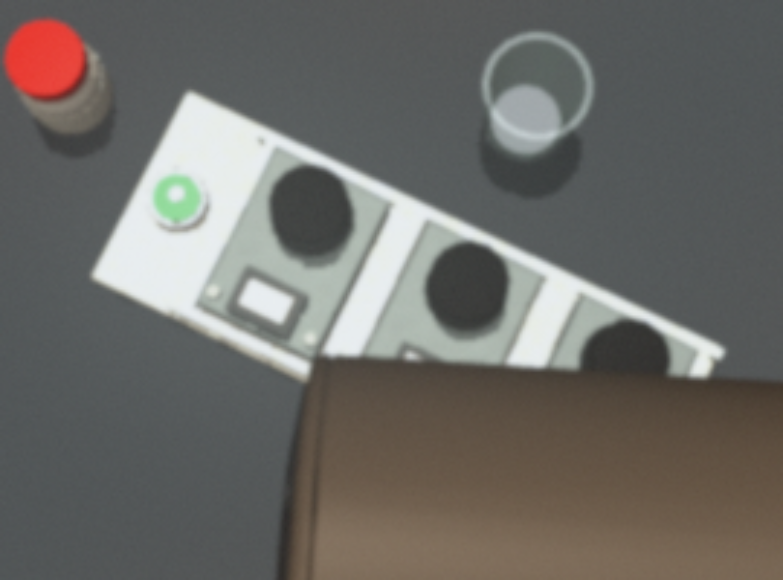

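The first tag, at side crop (250,183), is down and just proud of its guide. The other two, at (295,275) and (350,395), stand up. The bystanders in view haven't moved and the arm is clear at 0.25 m. I'll let the arm settle and hand in.

>>> step_arm:
  commands: "0 0 0 0 0 0; 0 0 0 0 0 0; 0 0 0 0 0 0"

```text
t: 23.25
eef_pos: [0.4294, -0.2092, 0.2514]
ee_rot: [-3.142, -0.0, 2.694]
force: [-0.4, 0.3, -1.1]
width: 0.0003
```

```bash
python3 -c "
from station import *
print(job_done())"
```

```text
the job is handed in; nothing more can be done
None
```

I pressed the three pads in order from the bubble-level end, found the mount next to the level softest, and pushed only its tag fully down. The job was handed in at about 23 s, and `job_done()` gives no verdict.

| Pad, in order from the level | Force at about 9 mm |
|---|---|
| First | 4.8 N |
| Middle | 14 N |
| Last | 11.4 N |

- **Tag:** the softest mount's tag hit its stop with the fingertips at 50 mm above the bench; the push ended at about 17 N.
- **Final pictures:** the first tag is down and the other two are up. The three pads look back up in the top view, though the arm partly hid the last one. The mounts, jar, beaker and weight look undisturbed, and the arm stands clear with the TCP 0.25 m above the bench.
- **Disagreements:** the wrist picture put that tag about 3 mm from the two-camera fit, so I shifted the push slightly. The rack outline I drew was off at its ends, because the rack is not centred on the middle well; I did not use it.

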